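# Set the span of a bend-test jig with its knurled wheel

### The job

The two support rollers of the bend-test jig on the bench stand too far apart. With a fingertip, roll the knurled wheel at the end of its spindle until the gap between the rollers has closed so far that each saddle's pointer stands on its long gauge mark on the scale, then take the finger away. Work the wheel only: do not pinch it between the fingers, do not push on the saddles, and leave the jig and the things around it where they stand.

Things in the scene. Friction and masses are not known exactly. Their poses are not given: they have to be found in the camera images.
- jig: Lower half of a bend-test jig, 7.8 kg, loose on the bench: grey base 74 mm wide (x), 280 mm long (y), with steel guide rails, 50 mm high. Origin: centre of its underside, on the bench. Its y axis runs along the spindle towards the wheel. Its +x side (away from the robot) carries a light metal scale strip, 36 to 60 mm from the middle, top 42 mm above the bench.
- wheel: Knurled steel wheel on the spindle's end, 60 mm diameter, 20 mm wide, axis along the jig's y. Origin: its centre, 170 mm along y from the jig's origin, 37 mm above the bench; turns with it. Rolling its top to the jig's +x side closes the saddles, 2 mm each per rad. Needs 1.4 N at the rim (a fingertip pressing 5 N drives it), 3 to 8 rad in all, over several strokes; stays where left.
- saddle_w: Saddle nearer the wheel: dark steel block 78 mm (x) by 32 mm (y) across the rails, 50 to 65 mm above the bench, with a 12 mm steel support roller along x on it (top 75 mm above the bench). Origin: centre of the block's underside, below the roller's axis. Slides along the jig's y, driven by the spindle; not to be pushed by hand.
- saddle_f: Saddle farther from the wheel, like the other; the two move at once in opposite directions, mirrored about the jig's middle.
- pointer_w (a point): The pointer of the saddle nearer the wheel: a dark blade 2 mm wide that reaches out over the inner part of the scale strip, in line with the roller's axis. This point: on the blade near its tip, 50 mm to the jig's +x side of the middle.
- pointer_f (a point): The same point on the pointer of the saddle farther from the wheel.
- mark_w (a point): Gauge mark for the saddle nearer the wheel: a dark line 3 mm wide right across the scale strip, 50 mm from the jig's middle towards the wheel (the other scale lines are thin, short, 10 mm apart). This point: the middle of its width, 50 mm to the jig's +x side. Its axes are the jig's.
- mark_f (a point): The same for the other gauge mark, 50 mm from the jig's middle away from the wheel.
- prism: A loose mortar prism, 40 by 160 (y) by 40 mm, lying on the bench. Origin: centre of its underside. Leave alone.
- nose: The jig's loose upper loading nose, a dark steel block 40 by 70 by 40 mm with a roller on one side and a stub on the other. Origin: centre of its underside. Leave alone.
- ring: A loose steel specimen ring, 96 mm in diameter, 30 mm high. Origin: centre of its underside. Leave alone.

How it is judged:
By the outcome, as a careful person would: the job done as asked, in the order asked, and still so for the second after the job is handed in, with the robot touching nothing.
It also fails if it takes over 61 s, if anything falls off the work surface, if the arm or the gripper's body presses on something with over 40 N, if the wrist force passes 120 N, or if a joint passes its speed limit or range.

### The arm

A 6-joint arm with a two-finger parallel gripper is mounted at the origin on the work surface. World frame = base frame: x ahead of the robot, y to its left, z up, the work surface at z = 0. Lengths are in mm, angles in rad, forces in N, time in s.
With the tool pointing down it reaches from about 350 to 975 mm from the base axis. Payload 7.1 kg.
Tool frame: the origin (TCP) lies at the very end of the fingers, on their centre line; the grasp point (between the pads) lies ctrl.hold_point_z behind it (ctrl.hold_point_z is the distance from the TCP to the grasp point, in mm); z points along the fingers, y is the line along which they close (so a half turn about z gives the same grasp; the last joint's range is limited). The gripper opens to 88 mm and grips with 3 to 60 N. Pads are 20 mm wide; open, the fingers measure 115 mm over their backs; the gripper's body (75 mm by 178 mm) begins 61 mm behind the grasp point.
Start: joints at [1.154, 0.423, 1.63, -0, 1.089, -0.019], TCP at [242.087, 576.193, 222.675] pointing down, gripper open.
Joint ranges: [-3, 3], [-0.9, 2.11], [0.09, 2.58], [-1.31, 4.45], [0.11, 2.69], [-2.54, 2.54]. Speed limits (rad/s): [2.39, 2.39, 3.01, 3.14, 3.14, 3.14].

### API

Orientations are given as a rotation vector (axis times angle).
In Python, from workcell import ctrl gives the robot as it stands. The module is installed in compiled form; this text tells all that it offers.
- The arm moves only by the shell command python3 -m creep 'ROWS'. ROWS is JSON, a list of rows, each an object with "translation": the shift along the tool's x, y, z in mm, a list of three; "angular": the turn, a rotation vector about the tool's x, y, z in rad, a list of three; "jaw": the opening, from 0 (shut) to 1 (fully open). A call has exactly 8 rows; each row is the pose to reach, as a shift and turn from the pose commanded when the call began, along the tool's axes at that moment; what a row does not reach only later rows make up. A row lasts 1/8 s, in which the tool goes at most 62.5 mm and 10.7 degrees, less where a joint would pass 70% of its speed; a pose out of reach is approached as far as the arm can. A call with a gripper value outside its range is refused whole. The fingers move at their own pace and stop on an object; the grip force is fixed at half the most. Time passes only in rows, so rows that repeat a pose let the fingers close, or fill a call up. It gives the time, the measured TCP pose, the force, the opening and the grip force at its end, in the units of the state.
- ctrl.get_obs(): the state, without advancing time (a new reading comes with each control period).
- ctrl.get_image(name): name is "side" or "top" or "wrist"; returns the picture (480x640x3 uint8, red, green, blue); there is no depth.
- ctrl.camera_info(name): a dict with "camera_matrix" (3x3 intrinsics, pixels), "world_from_camera" (4x4, takes a point from camera to world coordinates). Camera axes: x right, y up, looking along -z (the intrinsics and any distortion apply to the point x, -y, -z); pixel columns grow to the right and rows downward; lengths in mm; the calibration is good to about 2 mm. A picture is of the moment at which its call begins: read the wrist's pose just before it. camera_info takes no time and is no camera call; for the wrist camera it gives the pose at the moment of the call.
- ctrl.close_job(): hands the job in; it is judged then, once.
Trained networks look in the newest picture that a camera, given by its name, has taken for a name from the list of things; names that differ only in an ending like _2 or _b are one class to them, and where a whole thing is asked for, a point or a joint stands for the part that bears it (a point fixed in the world has none). Each returns a list of dicts, best first, with "score" (0 to 1); they miss things now and then, are a little off and sometimes report something else, mostly with a low value. They report only what shows in the picture. A call takes as long as a camera call.
- ctrl.look_for(camera, label): "rect" ([left, top, right, bottom] in pixels, round what is visible of it).
The state is a dict: "t": time; "qpos": joint angles; "qvel": joint speeds; "joint_torque": joint torques, N m; "ee_pos": TCP position; "orientation": TCP orientation; "ft_force": force on the tool from outside, world axes, zero at the start; "moment": the same for the moment, N m; "width": finger opening in mm; "grasp_force": force on a finger pad.
Only numpy, scipy, OpenCV 4.12 (cv2) and the standard library are available. Lean on these libraries where they do the work, as an engineer would, in place of code of your own. Each camera call takes 0.05 s, during which the arm holds its last target. There are 200 camera calls.

## Working session

There is one attempt and no reset: what is moved stays moved. The work goes in short steps, Python scripts to look and compute and a shell command to move; the robot and the scene stay as the last step left them, time stands still between calls to the robot, and variables do not carry over. Pictures are saved under pics/ and viewed, at most 12 in all, crops included, and the job is handed in when it is done.

```bash
mkdir -p pics; cat > h.py <<'E'
import numpy as np, cv2
from workcell import ctrl
def snap(c,n):
    ci=ctrl.camera_info(c); im=ctrl.get_image(c); cv2.imwrite(f'pics/{n}.png',im[:,:,::-1]); return im,ci
def toplane(ci,uv,z):
    K=np.array(ci['camera_matrix']);T=np.array(ci['world_from_camera'])
    d=np.linalg.inv(K)@[uv[0],uv[1],1]; d=T[:3,:3]@[d[0],-d[1],-d[2]]
    o=T[:3,3]; return o+d*(z-o[2])/d[2]
def proj(ci,p):
    K=np.array(ci['camera_matrix']);T=np.array(ci['world_from_camera'])
    q=T[:3,:3].T@(np.array(p,float)-T[:3,3]); q=K@[q[0],-q[1],-q[2]]; return q[:2]/q[2]
E
python3 - <<'E'
from h import *
print({k:np.round(v,3).tolist() for k,v in ctrl.get_obs().items()})
for c in ['top','side']:
    im,ci=snap(c,c+'1'); print(c,{k:np.round(v,3).tolist() for k,v in ci.items()})
    for l in ['jig','wheel','saddle_w','pointer_w','mark_w','prism','nose','ring']:
        print(l,[(round(r['score'],2),np.round(r['rect']).tolist()) for r in ctrl.look_for(c,l)[:3]])
E
```

```text
{'t': 0.0, 'qpos': [1.154, 0.424, 1.631, -0.0, 1.089, -0.019], 'qvel': [-0.0, 0.001, -0.001, -0.002, -0.0, -0.0], 'joint_torque': [-0.001, -54.463, -27.367, 0.064, 0.023, -0.0], 'ee_pos': [241.894, 575.706, 221.931], 'orientation': [-0.621, -3.079, 0.002], 'ft_force': [-0.414, -0.617, 0.118], 'moment': [0.042, 0.032, 0.027], 'grasp_force': 0.0, 'width': 88.051}
top {'camera_matrix': [[462.753, 0.0, 322.262], [0.0, 462.753, 241.351], [0.0, 0.0, 1.0]], 'world_from_camera': [[-0.012, 0.998, -0.065, 505.0], [-1.0, -0.012, -0.0, -36.886], [-0.001, 0.065, 0.998, 930.7], [0.0, 0.0, 0.0, 1.0]]}
jig [(0.81, [216.0, 181.0, 384.0, 298.0])]
wheel [(0.68, [223.0, 185.0, 364.0, 277.0])]
saddle_w [(0.82, [321.0, 234.0, 352.0, 280.0]), (0.81, [263.0, 207.0, 296.0, 247.0])]
pointer_w [(0.88, [264.0, 203.0, 300.0, 250.0]), (0.67, [319.0, 234.0, 352.0, 279.0])]
mark_w [(0.87, [219.0, 179.0, 375.0, 295.0])]
prism [(0.78, [264.0, 289.0, 342.0, 342.0])]
nose [(0.75, [387.0, 281.0, 428.0, 326.0])]
ring [(0.64, [298.0, 145.0, 342.0, 197.0])]
side {'camera_matrix': [[612.752, 0.0, 323.616], [0.0, 612.752, 249.035], [0.0, 0.0, 1.0]], 'world_from_camera': [[0.685, 0.355, -0.637, -64.722], [-0.729, 0.344, -0.592, -605.135], [0.009, 0.869, 0.494, 527.462], [0.0, 0.0, 0.0, 1.0]]}
jig [(0.75, [277.0, 190.0, 376.0, 317.0])]
wheel [(0.64, [280.0, 187.0, 341.0, 279.0])]
saddle_w [(0.95, [287.0, 204.0, 341.0, 243.0]), (0.57, [302.0, 240.0, 357.0, 275.0])]
pointer_w [(0.65, [298.0, 238.0, 359.0, 283.0]), (0.58, [285.0, 207.0, 331.0, 233.0]), (0.23, [333.0, 318.0, 402.0, 379.0])]
mark_w [(0.87, [279.0, 186.0, 376.0, 318.0]), (0.19, [298.0, 240.0, 358.0, 274.0])]
prism [(0.78, [224.0, 252.0, 277.0, 333.0])]
nose [(0.64, [330.0, 317.0, 399.0, 378.0]), (0.31, [285.0, 204.0, 337.0, 241.0])]
ring [(0.59, [361.0, 215.0, 417.0, 258.0])]
```

View pics/top1.png

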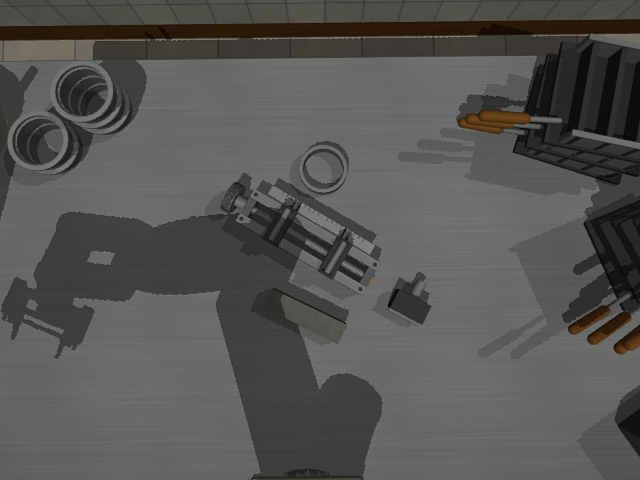

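View pics/side1.png

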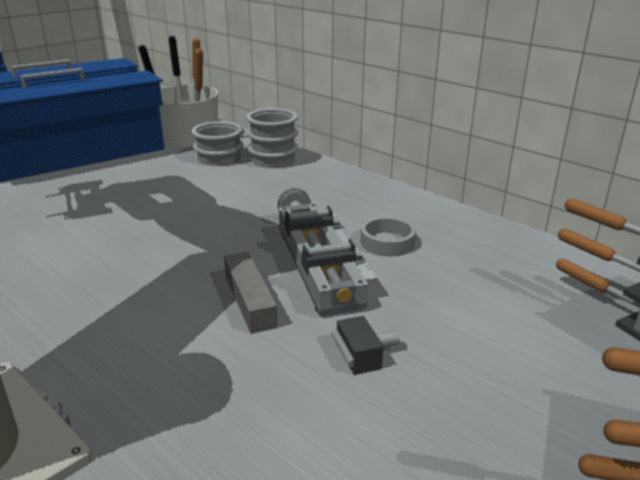

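The top view shows the wheel near (233,197), and the jig running down-right to about (372,280). The ring lies at (324,167), the prism at (305,315) and the nose at (409,302). I'll enlarge the jig.

```bash
python3 - <<'E'
import cv2
im=cv2.imread('pics/top1.png')[165:310,205:400]; cv2.imwrite('pics/crop1.png',cv2.resize(im,None,fx=4,fy=4,interpolation=cv2.INTER_CUBIC))
E
```

```text
(no output)
```

View pics/crop1.png

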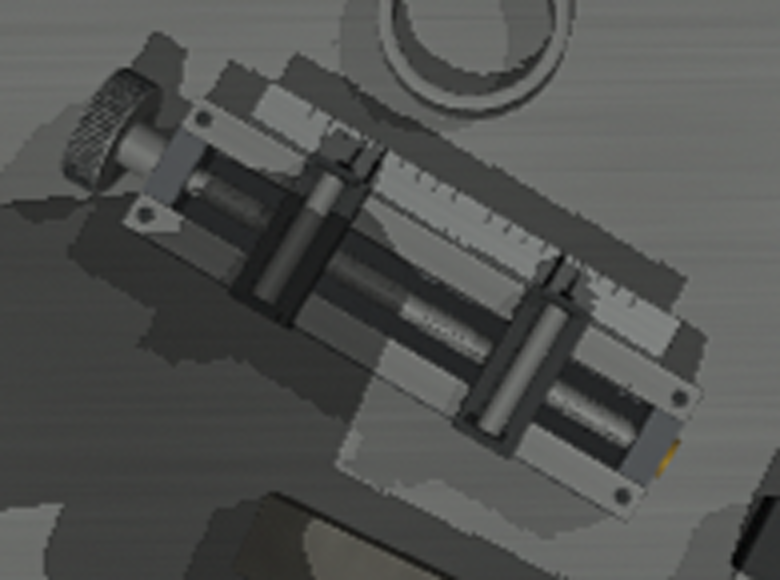

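The crop shows the wheel at (112,130), base corners at (204,100), (127,225), (630,520) and (702,385), and roller ends at (330,177)/(265,298) and (560,310)/(490,430).

```bash
python3 - <<'E'
from h import *
ci=ctrl.camera_info('top')
P=lambda u,v,z: toplane(ci,(205+u/4,165+v/4),z)
c=[P(*q,45) for q in [(204,100),(127,225),(630,520),(702,385)]]
print(np.round(c)); o=np.mean(c,0); print('centre',o)
print('len',np.linalg.norm(c[0]-c[3]),np.linalg.norm(c[1]-c[2]),'wid',np.linalg.norm(c[0]-c[1]),np.linalg.norm(c[2]-c[3]))
ax=c[0]+c[1]-c[2]-c[3]; ax/=np.linalg.norm(ax); print('y axis',ax,np.arctan2(ax[1],ax[0]))
r=[(P(330,177,72)+P(265,298,72))/2,(P(560,310,72)+P(490,430,72))/2]; print(np.round(r),(r[0]+r[1])/2)
d=r[0]-r[1];n=np.linalg.norm(d);print(n,d/n)
m=(r[0]+r[1])/2
print('wheel',m[:2]+d[:2]/n*170, o[:2]+ax[:2]*170, P(112,130,45))
ex=np.array([ax[1],-ax[0],0])
for s,q in [('pw',(350,160)),('pf',(572,262))]: print(s,P(*q,45))
T=np.array(ctrl.camera_info('wrist')['world_from_camera']);print(np.round(T,3)); 
from scipy.spatial.transform import Rotation as R
ob=ctrl.get_obs();print(R.from_rotvec(ob['orientation']).as_matrix().round(3))
E
```

```text
[[ 663.   90.   45.]
 [ 603.  128.   45.]
 [ 459. -112.   45.]
 [ 523. -147.   45.]]
centre [562.25607536 -10.3271479   45.        ]
len 276.1286277552428 279.3633859461766 wid 70.7980018476858 73.0137463637348
y axis [0.51207473 0.8589409  0.        ] 1.0331978144785339
[[593.  43.  72.]
 [530. -62.  72.]] [561.98678434  -9.53742278  72.        ]
122.59007325211486 [0.51403993 0.85776626 0.        ]
wheel [649.37357237 136.28284082] [649.30878018 135.69280479] [649.41553037 134.79588762  45.        ]
pw [633.43184062  20.05385846  45.        ]
pf [582.79687479 -86.1638152   45.        ]
[[ 3.88000e-01 -8.90000e-01 -2.40000e-01  1.76289e+02]
 [ 9.22000e-01  3.75000e-01  1.01000e-01  6.03013e+02]
 [-0.00000e+00 -2.60000e-01  9.66000e-01  3.84111e+02]
 [ 0.00000e+00  0.00000e+00  0.00000e+00  1.00000e+00]]
[[-0.922  0.387  0.   ]
 [ 0.387  0.922  0.   ]
 [ 0.     0.    -1.   ]]
```

The measurements agree: the footprint is 73x278 mm, the wheel is at (649,136), and each pointer has about 11 mm to go, or about 5.6 rad. I'll close the jaw and move above the wheel with tool y along the jig's y.

```bash
python3 -m creep '[{"translation":[-60,-27,0],"angular":[0,0,0],"jaw":0},{"translation":[-115,-52,0],"angular":[0,0,0.05],"jaw":0},{"translation":[-170,-77,0],"angular":[0,0,0.14],"jaw":0},{"translation":[-225,-102,0],"angular":[0,0,0.141],"jaw":0},{"translation":[-280,-127,0],"angular":[0,0,0.141],"jaw":0},{"translation":[-335,-152,0],"angular":[0,0,0.141],"jaw":0},{"translation":[-390,-177,0],"angular":[0,0,0.141],"jaw":0},{"translation":[-445,-202,20],"angular":[0,0,0.141],"jaw":0}]'; python3 -c "
from h import *
from scipy.spatial.transform import Rotation as R
o=ctrl.get_obs();print(o['t'],o['ee_pos'],o['width'],R.from_rotvec(o['orientation']).as_matrix().round(3),ctrl.hold_point_z)"
```

```text
t: 1.9
ee_pos: [575.8, 217.2, 204.5]
orientation: [0.835, 3.025, 0.004]
ft_force: [0.1, 1.3, 0.4]
width: 11.3
grasp_force: 0.0
1.9 [575.79524966 217.19895562 204.52595624] 11.348357613465287 [[-0.858  0.513  0.004]
 [ 0.513  0.858  0.001]
 [-0.002  0.003 -1.   ]] 18.700000000000003
```

```bash
python3 -m creep '[{"translation":[-50,-16,30],"angular":[0,0,0],"jaw":0},{"translation":[-106,-32,52],"angular":[0,0,0],"jaw":0},{"translation":[-106,-32,52],"angular":[0,0,0],"jaw":0},{"translation":[-106,-32,52],"angular":[0,0,0],"jaw":0},{"translation":[-106,-32,52],"angular":[0,0,0],"jaw":0},{"translation":[-106,-32,52],"angular":[0,0,0],"jaw":0},{"translation":[-106,-32,52],"angular":[0,0,0],"jaw":0},{"translation":[-106,-32,52],"angular":[0,0,0],"jaw":0}]'; python3 - <<'E'
from h import *
im,ci=snap('wrist','w1'); print(np.round(ci['camera_matrix'],1).tolist())
o=ctrl.get_obs();print(o['ee_pos'],o['width'],o['ft_force'])
J=np.array([562,-10,0]);ey=np.array([.513,.858,0]);ex=np.array([.858,-.513,0])
for n,p in [('wheel',J+170*ey+[0,0,37]),('mw',J+50*ey+50*ex+[0,0,42]),('mf',J-50*ey+50*ex+[0,0,42])]: print(n,p,proj(ci,p))
for l in ['wheel','pointer_w','mark_w']: print(l,[(round(r['score'],2),np.round(r['rect']).tolist()) for r in ctrl.look_for('wrist',l)[:3]])
E
```

```text
t: 2.9
ee_pos: [647.8, 136.9, 151.3]
orientation: [0.835, 3.028, 0.0]
ft_force: [-0.5, 0.1, 0.4]
width: 0.8
grasp_force: 0.0
[[432.6, 0.0, 315.6], [0.0, 432.6, 250.5], [0.0, 0.0, 1.0]]
[647.84290224 136.79184996 151.23836593] 0.3357652426780906 [ 0.05854916 -0.44301843 -0.75708473]
wheel [649.21 135.86  37.  ] [316.69345014 247.93627404]
mw [630.55   7.25  42.  ] [139.77981373 321.10610045]
mf [579.25 -78.55  42.  ] [ -7.60940752 321.11699039]
wheel [(0.74, [0.0, 185.0, 342.0, 338.0]), (0.59, [0.0, 203.0, 338.0, 292.0]), (0.28, [4.0, 0.0, 88.0, 78.0])]
pointer_w [(0.55, [101.0, 190.0, 178.0, 329.0]), (0.5, [0.0, 228.0, 4.0, 262.0])]
mark_w [(0.65, [1.0, 186.0, 340.0, 338.0])]
```

View pics/w1.png

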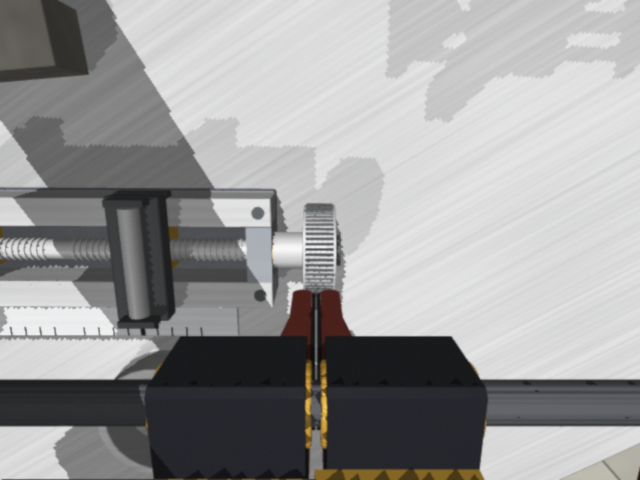

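The wrist view has the wheel at (320,247), against a predicted (317,248), so it is within about 1 mm. The shut fingertips are at (316,292). Pointer_w is near (150,330) on the scale. Now I'll descend to the wheel's top, feeling for contact.

```bash
python3 -m creep '[{"translation":[8,1,40],"angular":[0,0,0],"jaw":0},{"translation":[8,1,70],"angular":[0,0,0],"jaw":0},{"translation":[8,1,79],"angular":[0,0,0],"jaw":0},{"translation":[8,1,81],"angular":[0,0,0],"jaw":0},{"translation":[8,1,82],"angular":[0,0,0],"jaw":0},{"translation":[8,1,83],"angular":[0,0,0],"jaw":0},{"translation":[8,1,83.5],"angular":[0,0,0],"jaw":0},{"translation":[8,1,83.5],"angular":[0,0,0],"jaw":0}]'
```

```text
t: 4.1
ee_pos: [641.7, 141.5, 67.9]
orientation: [0.836, 3.028, 0.0]
ft_force: [-0.9, -1.1, -0.1]
width: 0.7
grasp_force: 0.0
```

```bash
python3 -m creep '[{"translation":[0,0,0.5],"angular":[0,0,0],"jaw":0},{"translation":[0,0,1],"angular":[0,0,0],"jaw":0},{"translation":[0,0,1.5],"angular":[0,0,0],"jaw":0},{"translation":[0,0,1.5],"angular":[0,0,0],"jaw":0},{"translation":[0,0,1.5],"angular":[0,0,0],"jaw":0},{"translation":[0,0,1.5],"angular":[0,0,0],"jaw":0},{"translation":[0,0,1.5],"angular":[0,0,0],"jaw":0},{"translation":[0,0,1.5],"angular":[0,0,0],"jaw":0}]'
```

```text
t: 5.1
ee_pos: [641.8, 141.6, 66.9]
orientation: [0.836, 3.028, 0.0]
ft_force: [-2.0, -0.9, 8.2]
width: 0.4
grasp_force: 3.7
```

Contact shows 8 N. Now the first stroke.

```bash
python3 -m creep '[{"translation":[-5,0,0],"angular":[0,0,0],"jaw":0},{"translation":[-10,0,0],"angular":[0,0,0],"jaw":0},{"translation":[-15,0,0],"angular":[0,0,0],"jaw":0},{"translation":[-20,0,0],"angular":[0,0,0],"jaw":0},{"translation":[-25,0,0.6],"angular":[0,0,0],"jaw":0},{"translation":[-29,0,1.7],"angular":[0,0,0],"jaw":0},{"translation":[-33,0,3.2],"angular":[0,0,0],"jaw":0},{"translation":[-33,0,3.2],"angular":[0,0,0],"jaw":0}]'
python3 - <<'E'
from h import *
im,ci=snap('wrist','w2')
o=ctrl.get_obs();print(o['ee_pos'],o['ft_force'])
J=np.array([562,-10,0]);ey=np.array([.513,.858,0]);ex=np.array([.858,-.513,0])
print(proj(ci,J+50*ey+50*ex+[0,0,42]),proj(ci,J+60*ey+50*ex+[0,0,42]))
E
```

```text
t: 6.1
ee_pos: [670.8, 124.2, 63.4]
orientation: [0.836, 3.027, 0.0]
ft_force: [0.7, -3.5, 4.3]
width: 0.5
grasp_force: 2.6
[670.74244598 124.21053523  63.38335291] [ 1.76197752 -3.76870793  4.6403767 ]
[ 57.93136254 348.22714217] [ 79.38224663 348.20753956]
```

View pics/w2.png

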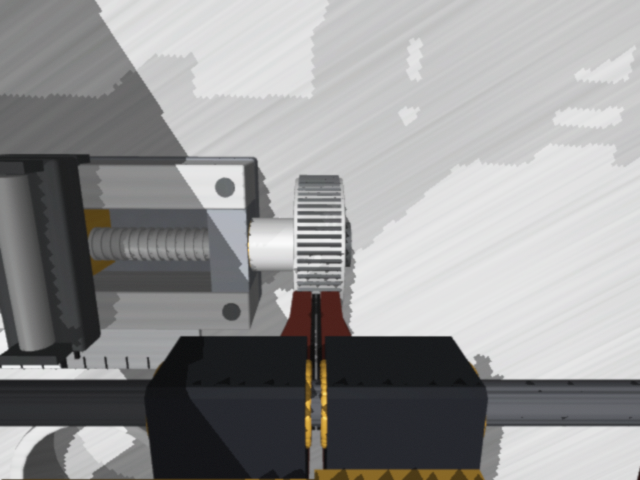

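The wheel is turning. The pointer lies near (65,360), with ticks at 84/105/127. I'll enlarge before and after side by side.

```bash
python3 - <<'E'
import cv2,numpy as np
a=cv2.imread('pics/w1.png')[300:345,60:260]; b=cv2.imread('pics/w2.png')[335:380,0:200]
cv2.imwrite('pics/c2.png',np.vstack([cv2.resize(x,(800,270),interpolation=cv2.INTER_CUBIC) for x in (a,b)]))
E
```

```text
(no output)
```

View pics/c2.png

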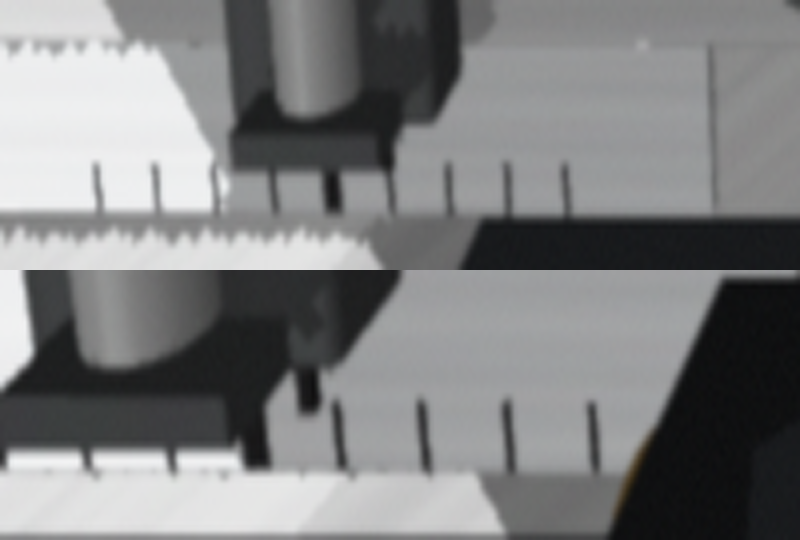

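In w2 the mark is at column 64 (scale 2.12 px/mm) and the pointer at about 77, so 6.5 mm or more remain before parallax. I'll return and stroke again.

```bash
python3 -m creep '[{"translation":[-3,0,-15],"angular":[0,0,0],"jaw":0},{"translation":[25,0,-15],"angular":[0,0,0],"jaw":0},{"translation":[49,0,-15],"angular":[0,0,0],"jaw":0},{"translation":[49,0,-15],"angular":[0,0,0],"jaw":0},{"translation":[49,0,-4],"angular":[0,0,0],"jaw":0},{"translation":[49,0,-1],"angular":[0,0,0],"jaw":0},{"translation":[49,0,0],"angular":[0,0,0],"jaw":0},{"translation":[49,0,0],"angular":[0,0,0],"jaw":0}]'
python3 -m creep '[{"translation":[-4.6,0,-2.1],"angular":[0,0,0],"jaw":0},{"translation":[-10.6,0,-3.5],"angular":[0,0,0],"jaw":0},{"translation":[-16.6,0,-3.8],"angular":[0,0,0],"jaw":0},{"translation":[-23.6,0,-3.8],"angular":[0,0,0],"jaw":0},{"translation":[-30.6,0,-3.8],"angular":[0,0,0],"jaw":0},{"translation":[-36.6,0,-3.6],"angular":[0,0,0],"jaw":0},{"translation":[-43.6,0,-2.4],"angular":[0,0,0],"jaw":0},{"translation":[-49,0,0],"angular":[0,0,0],"jaw":0}]'
```

```text
t: 7.15
ee_pos: [628.1, 149.4, 62.6]
orientation: [-0.837, -3.028, 0.0]
ft_force: [-0.4, 0.0, 0.1]
width: 0.4
grasp_force: 0.1
t: 8.15
ee_pos: [671.0, 124.1, 63.3]
orientation: [0.836, 3.027, 0.001]
ft_force: [0.6, -0.8, 4.4]
width: 0.5
grasp_force: 2.2
```

```bash
python3 -m creep '[{"translation":[-4,0,-40],"angular":[0,0,0],"jaw":0},{"translation":[-20,-25,-90],"angular":[0,0,0],"jaw":0},{"translation":[-40,-80,-90],"angular":[0,0,0],"jaw":0},{"translation":[-40,-135,-90],"angular":[0,0,0],"jaw":0},{"translation":[-40,-170,-90],"angular":[0,0,0],"jaw":0},{"translation":[-40,-170,-90],"angular":[0,0,0],"jaw":0},{"translation":[-40,-170,-90],"angular":[0,0,0],"jaw":0},{"translation":[-40,-170,-90],"angular":[0,0,0],"jaw":0}]'
python3 - <<'E'
from h import *
im,ci=snap('wrist','w3')
J=np.array([562,-10,0]);ey=np.array([.513,.858,0]);ex=np.array([.858,-.513,0])
for y in (50,-50): print(proj(ci,J+y*ey+50*ex+[0,0,42]),proj(ci,J+y*ey+50*ex+[0,0,45]))
q=proj(ci,J+50*ex+[0,0,42]); r=int(q[1]); 
c=im[r-45:r+30,215:415,::-1]; cv2.imwrite('pics/c3.png',cv2.resize(c,None,fx=4,fy=4,interpolation=cv2.INTER_CUBIC)); print(r)
E
```

```text
t: 9.15
ee_pos: [617.7, -40.9, 152.6]
orientation: [0.834, 3.029, 0.0]
ft_force: [0.9, 0.5, -0.1]
width: 0.2
grasp_force: 0.0
[391.7750016  226.24806852] [392.57690341 227.22389628]
[235.98255099 226.17325105] [235.14185216 227.14827227]
226
```

View pics/c3.png

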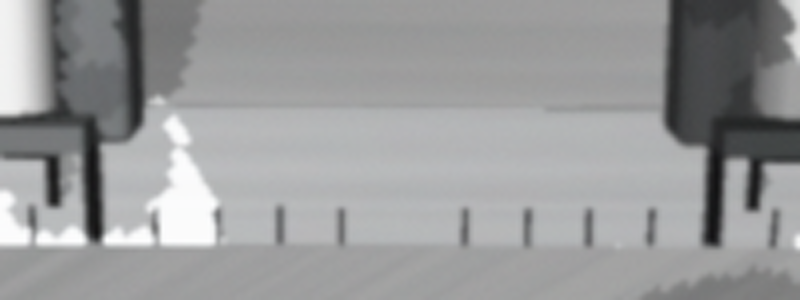

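Crop at 4x: marks at 91/714, pointers at 54/754, 6.2 px per mm. So about 5.8 mm (2.9 rad, 87 mm of rim) is left on each. One full stroke (49 mm) and a shorter one come next.

```bash
python3 -m creep '[{"translation":[25,50,0],"angular":[0,0,0],"jaw":0},{"translation":[60,100,0],"angular":[0,0,0],"jaw":0},{"translation":[89,150,0],"angular":[0,0,0],"jaw":0},{"translation":[89,170,20],"angular":[0,0,0],"jaw":0},{"translation":[89,170,70],"angular":[0,0,0],"jaw":0},{"translation":[89,170,85],"angular":[0,0,0],"jaw":0},{"translation":[89,170,89],"angular":[0,0,0],"jaw":0},{"translation":[89,170,90],"angular":[0,0,0],"jaw":0}]'
python3 -m creep '[{"translation":[-4.6,0,-2.1],"angular":[0,0,0],"jaw":0},{"translation":[-10.6,0,-3.5],"angular":[0,0,0],"jaw":0},{"translation":[-16.6,0,-3.8],"angular":[0,0,0],"jaw":0},{"translation":[-23.6,0,-3.8],"angular":[0,0,0],"jaw":0},{"translation":[-30.6,0,-3.8],"angular":[0,0,0],"jaw":0},{"translation":[-36.6,0,-3.6],"angular":[0,0,0],"jaw":0},{"translation":[-43.6,0,-2.4],"angular":[0,0,0],"jaw":0},{"translation":[-49,0,0],"angular":[0,0,0],"jaw":0}]'
python3 -m creep '[{"translation":[-3,0,-15],"angular":[0,0,0],"jaw":0},{"translation":[15,0,-15],"angular":[0,0,0],"jaw":0},{"translation":[34,0,-15],"angular":[0,0,0],"jaw":0},{"translation":[34,0,-15],"angular":[0,0,0],"jaw":0},{"translation":[34,0,-8],"angular":[0,0,0],"jaw":0},{"translation":[34,0,-5],"angular":[0,0,0],"jaw":0},{"translation":[34,0,-4],"angular":[0,0,0],"jaw":0},{"translation":[34,0,-3.8],"angular":[0,0,0],"jaw":0}]'
```

```text
t: 10.2
ee_pos: [628.7, 149.7, 63.9]
orientation: [0.836, 3.027, 0.001]
ft_force: [1.0, 0.1, 0.9]
width: 0.6
grasp_force: 0.0
t: 11.2
ee_pos: [670.9, 124.1, 63.3]
orientation: [0.836, 3.027, 0.0]
ft_force: [0.2, -1.2, 4.9]
width: 0.4
grasp_force: 2.2
t: 12.2
ee_pos: [640.9, 141.8, 66.9]
orientation: [-0.837, -3.028, -0.0]
ft_force: [-2.2, 0.0, 5.8]
width: 0.7
grasp_force: 3.0
```

```bash
python3 -m creep '[{"translation":[-5,0,0],"angular":[0,0,0],"jaw":0},{"translation":[-10,0,0],"angular":[0,0,0],"jaw":0},{"translation":[-15,0,0],"angular":[0,0,0],"jaw":0},{"translation":[-20,0,0],"angular":[0,0,0],"jaw":0},{"translation":[-25,0,0.5],"angular":[0,0,0],"jaw":0},{"translation":[-30,0,1.7],"angular":[0,0,0],"jaw":0},{"translation":[-30,0,1.7],"angular":[0,0,0],"jaw":0},{"translation":[-30,0,-20],"angular":[0,0,0],"jaw":0}]'
python3 -m creep '[{"translation":[-4,0,-40],"angular":[0,0,0],"jaw":0},{"translation":[-20,-25,-66],"angular":[0,0,0],"jaw":0},{"translation":[-44,-80,-66],"angular":[0,0,0],"jaw":0},{"translation":[-44,-135,-66],"angular":[0,0,0],"jaw":0},{"translation":[-44,-170,-66],"angular":[0,0,0],"jaw":0},{"translation":[-44,-170,-66],"angular":[0,0,0],"jaw":0},{"translation":[-44,-170,-66],"angular":[0,0,0],"jaw":0},{"translation":[-44,-170,-66],"angular":[0,0,0],"jaw":0}]'
python3 - <<'E'
from h import *
im,ci=snap('wrist','w4'); r=226
c=im[r-45:r+30,215:415,::-1]; cv2.imwrite('pics/c4.png',cv2.resize(c,None,fx=4,fy=4,interpolation=cv2.INTER_CUBIC))
E
```

```text
t: 13.2
ee_pos: [664.9, 126.3, 85.4]
orientation: [-0.836, -3.024, 0.002]
ft_force: [0.9, 0.1, 0.1]
width: 0.4
grasp_force: 0.0
t: 14.2
ee_pos: [617.7, -40.8, 153.0]
orientation: [0.834, 3.028, 0.001]
ft_force: [-0.3, -0.0, 0.2]
width: 0.9
grasp_force: 0.0
```

View pics/c4.png

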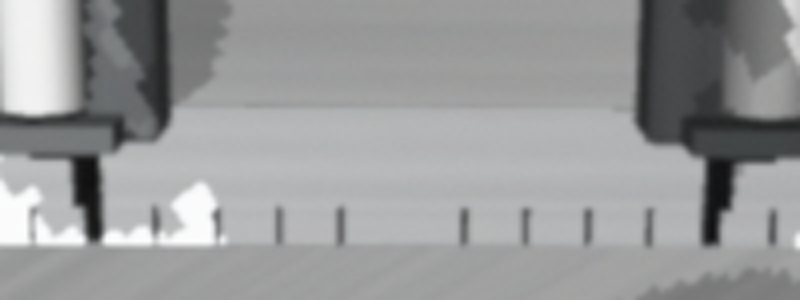

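Crop: pointers at about 79/726, marks at about 91/713, so about 2 mm is left before parallax. I'll put the camera straight over pointer_w (no parallax) and measure numerically.

```bash
cp h.py h2.py; cat >> h.py <<'E'
def centre(p,lo,hi):  # subpixel edges of dark span in profile
    p=p[lo:hi].astype(float); t=(p.min()+np.median(p))/2; k=int(p.argmin())
    a=k
    while a>0 and p[a-1]<t: a-=1
    b=k
    while b<len(p)-1 and p[b+1]<t: b+=1
    l=a-(t-p[a])/(p[a-1]-p[a]); r=b+(t-p[b])/(p[b+1]-p[b]); return lo+l,lo+r
E
python3 -m creep '[{"translation":[0,50,0],"angular":[0,0,0],"jaw":0},{"translation":[0,50,0],"angular":[0,0,0],"jaw":0},{"translation":[0,50,0],"angular":[0,0,0],"jaw":0},{"translation":[0,50,0],"angular":[0,0,0],"jaw":0},{"translation":[0,50,0],"angular":[0,0,0],"jaw":0},{"translation":[0,50,0],"angular":[0,0,0],"jaw":0},{"translation":[0,50,0],"angular":[0,0,0],"jaw":0},{"translation":[0,50,0],"angular":[0,0,0],"jaw":0}]'
python3 - <<'E'
from h import *
for n,los in (('w3',[225,380]),('w4',[225,380])):
    im=cv2.imread(f'pics/{n}.png',0)
    for lo in los:
        for r in (223,226,229,235,238): print(n,r,np.round(centre(im[r],lo,lo+32),2) if r>233 or n=='w4' else im[r,lo:lo+32].tolist())
im,ci=snap('wrist','w5'); g=cv2.cvtColor(im,cv2.COLOR_RGB2GRAY)
for r in range(219,242,2): print(r,g[r,296:336].tolist())
E
```

```text
t: 15.25
ee_pos: [642.6, 0.9, 152.6]
orientation: [-0.836, -3.028, 0.0]
ft_force: [0.5, -0.1, -0.0]
width: 0.2
grasp_force: 0.0
w3 223 [174, 112, 50, 30, 64, 121, 141, 144, 149, 150, 115, 60, 28, 26, 59, 128, 173, 185, 187, 188, 187, 187, 187, 186, 187, 188, 187, 188, 187, 187, 187, 195]
w3 226 [170, 120, 59, 31, 70, 134, 146, 155, 174, 171, 128, 65, 30, 24, 45, 105, 162, 181, 183, 183, 182, 183, 183, 183, 183, 184, 183, 182, 182, 182, 182, 183]
w3 229 [172, 124, 62, 30, 52, 108, 146, 170, 181, 176, 143, 79, 34, 26, 47, 106, 162, 181, 184, 183, 183, 183, 183, 183, 182, 183, 183, 184, 184, 190, 218, 241]
w3 235 [235.96 240.2 ]
w3 238 [235.99 240.42]
w3 223 [181, 180, 181, 181, 181, 181, 182, 182, 181, 181, 168, 117, 57, 28, 23, 61, 127, 168, 178, 180, 177, 157, 92, 37, 40, 93, 152, 173, 178, 178, 178, 178]
w3 226 [177, 177, 176, 177, 177, 176, 176, 177, 177, 176, 162, 102, 44, 24, 26, 72, 145, 170, 175, 176, 169, 135, 73, 31, 45, 93, 130, 154, 169, 175, 175, 176]
w3 229 [174, 174, 175, 175, 175, 175, 175, 174, 175, 173, 158, 96, 38, 22, 28, 76, 147, 172, 174, 174, 162, 114, 56, 29, 60
[... 1976 characters left out ...]
, 58, 26, 25, 59, 125, 164, 176, 176, 177, 177, 177, 177, 177, 177, 176, 170, 139, 108, 151, 174]
237 [181, 181, 181, 181, 174, 142, 109, 154, 178, 180, 180, 181, 181, 181, 180, 180, 180, 180, 169, 121, 61, 28, 25, 60, 126, 166, 178, 178, 180, 178, 179, 179, 180, 179, 179, 172, 140, 110, 154, 176]
239 [182, 181, 181, 182, 174, 143, 112, 155, 177, 181, 181, 181, 181, 181, 181, 181, 181, 180, 169, 122, 60, 27, 25, 65, 134, 171, 179, 180, 182, 180, 179, 180, 181, 180, 179, 169, 125, 101, 155, 177]
241 [178, 178, 178, 178, 173, 147, 118, 155, 177, 178, 178, 177, 177, 178, 178, 177, 177, 177, 167, 125, 75, 51, 50, 88, 152, 174, 177, 178, 177, 177, 177, 176, 178, 177, 176, 165, 123, 108, 154, 175]
```

Straight above: mark centre at 317.5 and pointer centre at about 320.2, so 1.7 mm is left (about 26 mm of rim). One short stroke follows.

```bash
python3 -m creep '[{"translation":[35,50,0],"angular":[0,0,0],"jaw":0},{"translation":[70,100,0],"angular":[0,0,0],"jaw":0},{"translation":[77,120,20],"angular":[0,0,0],"jaw":0},{"translation":[77,120,60],"angular":[0,0,0],"jaw":0},{"translation":[77,120,80],"angular":[0,0,0],"jaw":0},{"translation":[77,120,84.5],"angular":[0,0,0],"jaw":0},{"translation":[77,120,86],"angular":[0,0,0],"jaw":0},{"translation":[77,120,86],"angular":[0,0,0],"jaw":0}]'
python3 -m creep '[{"translation":[-5,0,0],"angular":[0,0,0],"jaw":0},{"translation":[-10,0,0],"angular":[0,0,0],"jaw":0},{"translation":[-15,0,0],"angular":[0,0,0],"jaw":0},{"translation":[-20,0,0],"angular":[0,0,0],"jaw":0},{"translation":[-26,0,0],"angular":[0,0,0],"jaw":0},{"translation":[-26,0,0],"angular":[0,0,0],"jaw":0},{"translation":[-26,0,0],"angular":[0,0,0],"jaw":0},{"translation":[-26,0,-20],"angular":[0,0,0],"jaw":0}]'
python3 -m creep '[{"translation":[-4,0,-40],"angular":[0,0,0],"jaw":0},{"translation":[-20,-15,-66],"angular":[0,0,0],"jaw":0},{"translation":[-51,-60,-66],"angular":[0,0,0],"jaw":0},{"translation":[-51,-120,-66],"angular":[0,0,0],"jaw":0},{"translation":[-51,-120,-66],"angular":[0,0,0],"jaw":0},{"translation":[-51,-120,-66],"angular":[0,0,0],"jaw":0},{"translation":[-51,-120,-66],"angular":[0,0,0],"jaw":0},{"translation":[-51,-120,-66],"angular":[0,0,0],"jaw":0}]'
python3 - <<'E'
from h import *
im,ci=snap('wrist','w6'); g=cv2.cvtColor(im,cv2.COLOR_RGB2GRAY)
for r in range(221,242,2): print(r,g[r,306:332].tolist(),np.round(centre(g[r],300,336),2))
cv2.imwrite('pics/c6.png',cv2.resize(im[190:260,220:420,::-1],None,fx=4,fy=4,interpolation=cv2.INTER_CUBIC))
E
```

```text
t: 16.3
ee_pos: [639.2, 143.3, 67.7]
orientation: [0.836, 3.026, 0.002]
ft_force: [1.1, -0.5, 0.9]
width: 0.5
grasp_force: 0.0
t: 17.3
ee_pos: [658.6, 129.9, 85.4]
orientation: [-0.835, -3.024, 0.003]
ft_force: [-1.1, -0.2, 0.7]
width: 0.1
grasp_force: 0.0
t: 18.3
ee_pos: [643.0, 2.2, 152.6]
orientation: [0.834, 3.029, 0.0]
ft_force: [0.1, -0.4, 0.7]
width: 0.3
grasp_force: 0.0
221 [146, 145, 146, 138, 108, 84, 74, 62, 48, 41, 41, 41, 48, 58, 58, 59, 65, 90, 130, 144, 143, 135, 131, 130, 130, 129] [310.95 322.81]
223 [181, 181, 181, 180, 176, 173, 162, 117, 59, 28, 23, 36, 81, 132, 157, 165, 167, 169, 176, 179, 179, 178, 180, 180, 179, 180] [313.28 318.39]
225 [179, 180, 179, 180, 180, 179, 166, 120, 60, 28, 23, 37, 85, 136, 165, 176, 179, 180, 178, 179, 180, 178, 178, 179, 178, 178] [313.32 318.3 ]
227 [177, 177, 176, 176, 177, 176, 166, 119, 58, 28, 23, 38, 82, 123, 143, 163, 173, 177, 177, 177, 177, 177, 177, 177, 176, 175] [313.32 318.43]
229 [175, 175, 175, 174, 175, 174, 164, 117, 58, 27, 23, 43, 89, 124, 138, 151, 167, 174, 175, 175, 176, 175, 175, 173, 175, 175] [313.31 318.2
[... 184 characters left out ...]
 168, 121, 60, 26, 25, 59, 126, 166, 178, 179, 178, 179, 179, 179, 179, 179, 179, 177, 171, 166] [313.31 317.64]
235 [176, 177, 177, 176, 177, 177, 165, 118, 59, 27, 24, 59, 125, 164, 175, 177, 177, 177, 177, 176, 177, 178, 176, 168, 138, 109] [313.31 317.62]
237 [180, 181, 180, 180, 180, 179, 168, 120, 60, 29, 25, 59, 125, 167, 178, 179, 178, 179, 178, 179, 178, 179, 178, 172, 140, 110] [313.31 317.64]
239 [181, 181, 181, 182, 180, 181, 169, 122, 60, 28, 25, 59, 127, 167, 179, 181, 182, 180, 180, 180, 180, 179, 180, 173, 141, 110] [313.32 317.64]
241 [180, 180, 179, 179, 178, 179, 168, 119, 62, 31, 29, 62, 126, 166, 177, 178, 178, 177, 178, 178, 179, 178, 177, 167, 126, 105] [313.28 317.64]
```

View pics/c6.png

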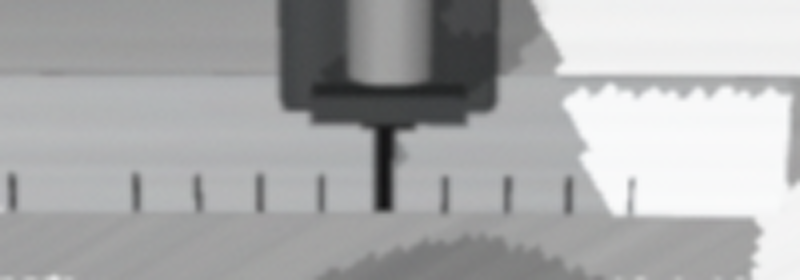

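The pointer's outer edge is at 318.3 and the mark's centre at 315.5, so about 0.8 mm is left. That stroke was pressed too lightly (1 N) and slipped. I'll press deeper and roll about 13 mm.

```bash
python3 -m creep '[{"translation":[35,50,0],"angular":[0,0,0],"jaw":0},{"translation":[70,100,0],"angular":[0,0,0],"jaw":0},{"translation":[70,120,40],"angular":[0,0,0],"jaw":0},{"translation":[70,120,80],"angular":[0,0,0],"jaw":0},{"translation":[70,120,85],"angular":[0,0,0],"jaw":0},{"translation":[70,120,86.5],"angular":[0,0,0],"jaw":0},{"translation":[70,120,86.8],"angular":[0,0,0],"jaw":0},{"translation":[70,120,86.8],"angular":[0,0,0],"jaw":0}]'
```

```text
t: 19.35
ee_pos: [645.3, 141.1, 67.2]
orientation: [0.835, 3.027, 0.003]
ft_force: [-0.2, 2.8, 5.7]
width: 0.5
grasp_force: 2.5
```

```bash
python3 -m creep '[{"translation":[0,0,0.2],"angular":[0,0,0],"jaw":0},{"translation":[-3,0,0.2],"angular":[0,0,0],"jaw":0},{"translation":[-6,0,0.2],"angular":[0,0,0],"jaw":0},{"translation":[-9,0,0.2],"angular":[0,0,0],"jaw":0},{"translation":[-12,0,0.2],"angular":[0,0,0],"jaw":0},{"translation":[-13,0,0.2],"angular":[0,0,0],"jaw":0},{"translation":[-13,0,0.2],"angular":[0,0,0],"jaw":0},{"translation":[-13,0,-20],"angular":[0,0,0],"jaw":0}]'
python3 -m creep '[{"translation":[-4,0,-40],"angular":[0,0,0],"jaw":0},{"translation":[-20,-15,-67],"angular":[0,0,0],"jaw":0},{"translation":[-57,-60,-67],"angular":[0,0,0],"jaw":0},{"translation":[-57,-120,-67],"angular":[0,0,0],"jaw":0},{"translation":[-57,-120,-67],"angular":[0,0,0],"jaw":0},{"translation":[-57,-120,-67],"angular":[0,0,0],"jaw":0},{"translation":[-57,-120,-67],"angular":[0,0,0],"jaw":0},{"translation":[-57,-120,-67],"angular":[0,0,0],"jaw":0}]'
python3 - <<'E'
from h import *
im,ci=snap('wrist','w7'); g=cv2.cvtColor(im,cv2.COLOR_RGB2GRAY)
for r in range(221,242,2): print(r,g[r,306:324].tolist(),np.round(centre(g[r],300,336),2))
E
```

```text
t: 20.35
ee_pos: [654.2, 133.4, 85.4]
orientation: [-0.835, -3.026, 0.002]
ft_force: [-0.1, -0.3, 0.4]
width: 0.4
grasp_force: 0.0
t: 21.35
ee_pos: [643.1, 2.2, 152.9]
orientation: [0.834, 3.029, 0.0]
ft_force: [0.5, 0.5, -0.3]
width: 0.7
grasp_force: 0.0
221 [163, 154, 124, 90, 78, 76, 73, 61, 49, 41, 40, 45, 59, 71, 76, 92, 130, 145] [308.92 321.02]
223 [181, 180, 175, 174, 173, 173, 162, 118, 60, 27, 22, 47, 106, 154, 171, 173, 178, 179] [313.3  317.91]
225 [180, 179, 179, 179, 179, 180, 168, 119, 60, 27, 22, 46, 99, 142, 165, 176, 179, 179] [313.32 318.02]
227 [177, 177, 176, 175, 177, 176, 165, 118, 58, 27, 23, 48, 102, 142, 164, 174, 175, 176] [313.32 317.94]
229 [175, 175, 176, 175, 176, 175, 164, 117, 59, 26, 24, 59, 123, 162, 174, 175, 175, 175] [313.3  317.63]
231 [178, 176, 178, 177, 177, 176, 165, 118, 59, 27, 24, 59, 124, 163, 175, 175, 175, 176] [313.31 317.62]
233 [180, 180, 180, 180, 181, 179, 168, 120, 59, 28, 25, 59, 127, 166, 177, 179, 178, 179] [313.3  317.63]
235 [177, 177, 177, 177, 176, 176, 165, 118, 58, 27, 24, 58, 124, 165, 176, 177, 177, 177] [313.3  317.64]
237 [180, 179, 180, 180, 180, 179, 169, 121, 60, 28, 23, 59, 126, 165, 178, 179, 180, 179] [313.34 317.62]
239 [182, 182, 181, 181, 180, 181, 169, 122, 59, 27, 24, 63, 134, 170, 180, 181, 180, 180] [313.33 317.54]
241 [179, 180, 180, 179, 179, 179, 168, 121, 62, 32, 31, 78, 152, 176, 180, 179, 179, 179] [313.29 317.35]
```

```bash
python3 - <<'E'
from h import *
ci=ctrl.camera_info('wrist')
J=np.array([562,-10,0]);ey=np.array([.513,.858,0]);ex=np.array([.858,-.513,0])
for z,s in ((42,50),(45,46),(50,40),(65,38)): print(z,proj(ci,J+50*ey+s*ex+[0,0,z]).round(2))
a=[cv2.imread(f'pics/{n}.png',0) for n in ('w5','w6','w7')]
for r in (205,211,214,217,219):
  for n,g in zip('567',a): print(n,r,g[r,280:356].tolist())
big=np.vstack([cv2.resize(cv2.imread(f'pics/{n}.png')[192:244,270:370],(800,290),interpolation=cv2.INTER_CUBIC) for n in ('w6','w7')])
cv2.imwrite('pics/c7.png',big)
E
```

```text
42 [314.16 226.76]
45 [314.14 221.55]
50 [314.11 213.6 ]
65 [314.01 214.8 ]
5 205 [160, 161, 160, 161, 160, 161, 160, 160, 159, 160, 160, 160, 154, 129, 89, 71, 69, 71, 73, 73, 73, 73, 72, 71, 69, 61, 56, 54, 54, 57, 73, 104, 125, 134, 139, 145, 151, 156, 160, 160, 160, 159, 159, 157, 153, 146, 140, 134, 127, 117, 105, 83, 64, 55, 55, 56, 56, 56, 56, 56, 55, 55, 56, 56, 54, 54, 54, 64, 95, 119, 128, 137, 149, 155, 158, 160]
6 205 [159, 158, 159, 159, 159, 159, 159, 160, 154, 129, 90, 71, 71, 71, 73, 73, 75, 72, 73, 73, 70, 69, 65, 60, 56, 58, 75, 105, 125, 133, 141, 144, 151, 156, 159, 160, 160, 160, 159, 157, 152, 146, 139, 133, 126, 118, 104, 82, 62, 56, 56, 56, 57, 57, 56, 57, 56, 56, 55, 55, 56, 56, 54, 59, 82, 113, 123, 126, 126, 129, 141, 153, 158, 160, 159, 159]
7 205 [159, 159, 160, 159, 158, 160, 160, 146, 101, 71, 70, 72, 73, 72, 73, 73, 72, 73, 72, 71, 68, 66, 58, 58, 72, 100, 123, 132, 139, 143, 148, 154, 159, 161, 161, 160, 158, 157, 152, 146, 140, 134, 128, 119, 107, 89, 65, 57, 56, 57, 57, 57, 57, 56, 56, 56, 55, 55, 55, 55, 55, 54, 75, 113, 131, 138, 149, 157, 160, 15
[... 3415 characters left out ...]
4]
6 219 [178, 179, 178, 178, 178, 177, 178, 179, 179, 178, 178, 177, 178, 176, 176, 175, 167, 135, 92, 72, 69, 69, 69, 70, 69, 70, 70, 70, 70, 70, 68, 68, 69, 68, 68, 68, 68, 68, 69, 68, 67, 69, 66, 68, 70, 69, 69, 68, 69, 68, 68, 68, 68, 69, 69, 75, 106, 149, 164, 166, 167, 168, 172, 174, 174, 174, 175, 174, 174, 174, 174, 174, 174, 174, 174, 174]
7 219 [179, 179, 178, 178, 177, 178, 178, 178, 178, 179, 177, 176, 177, 176, 170, 138, 94, 73, 71, 70, 70, 71, 70, 70, 71, 69, 71, 70, 70, 68, 68, 68, 67, 68, 69, 68, 69, 68, 68, 68, 67, 66, 68, 70, 69, 69, 69, 68, 70, 68, 69, 69, 69, 76, 108, 155, 172, 174, 174, 173, 174, 174, 174, 174, 174, 175, 174, 174, 174, 174, 174, 174, 174, 173, 173, 173]
```

View pics/c7.png

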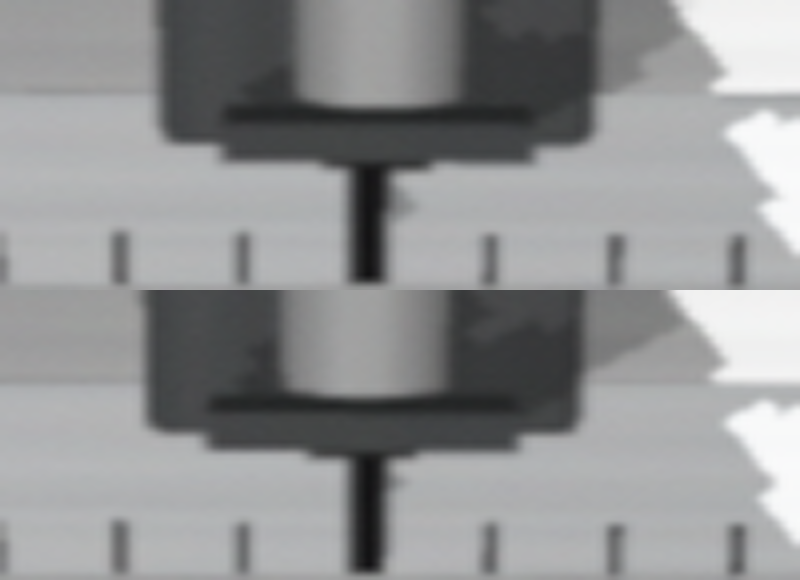

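In c7 the bracket is symmetric about 314.9 with the mark at 315.5. The pointer lies wholly inside the mark, perhaps 0.3 mm past its middle. I'll check pointer_f independently.

```bash
python3 -m creep '[{"translation":[0,-50,0],"angular":[0,0,0],"jaw":0},{"translation":[0,-100,0],"angular":[0,0,0],"jaw":0},{"translation":[0,-100,0],"angular":[0,0,0],"jaw":0},{"translation":[0,-100,0],"angular":[0,0,0],"jaw":0},{"translation":[0,-100,0],"angular":[0,0,0],"jaw":0},{"translation":[0,-100,0],"angular":[0,0,0],"jaw":0},{"translation":[0,-100,0],"angular":[0,0,0],"jaw":0},{"translation":[0,-100,0],"angular":[0,0,0],"jaw":0}]'
python3 - <<'E'
from h import *
im,ci=snap('wrist','w8'); g=cv2.cvtColor(im,cv2.COLOR_RGB2GRAY)
for r in (219,223,225,227,229,235,238): print(r,np.round(centre(g[r],300,336),2))
print(g[219,285:345].tolist(),g[225,308:324].tolist())
J=np.array([562,-10,0]);ey=np.array([.513,.858,0]);ex=np.array([.858,-.513,0])
for z,s in ((42,50),(45,46),(58,40)): print(z,proj(ci,J-50*ey+s*ex+[0,0,z]).round(2))
cv2.imwrite('pics/c8.png',cv2.resize(im[192:244,270:370,::-1],(800,416),interpolation=cv2.INTER_CUBIC))
E
```

```text
t: 22.4
ee_pos: [591.4, -84.5, 152.8]
orientation: [-0.835, -3.028, 0.0]
ft_force: [0.5, -0.2, -0.1]
width: 0.4
grasp_force: 0.0
219 [320.48 324.89]
223 [314.94 319.64]
225 [314.97 319.62]
227 [314.95 319.54]
229 [314.97 319.2 ]
235 [314.93 318.97]
238 [314.91 318.99]
[251, 251, 251, 251, 251, 251, 251, 251, 251, 251, 250, 245, 227, 185, 151, 140, 137, 138, 137, 138, 137, 138, 137, 138, 138, 133, 121, 108, 108, 108, 106, 106, 106, 106, 105, 95, 74, 65, 64, 69, 87, 94, 93, 94, 95, 95, 95, 93, 95, 95, 94, 95, 117, 160, 178, 180, 180, 180, 179, 179] [185, 184, 184, 185, 185, 183, 167, 101, 38, 23, 29, 68, 125, 152, 171, 181]
42 [315.34 226.42]
45 [315.33 221.21]
58 [315.3  215.61]
```

View pics/c8.png

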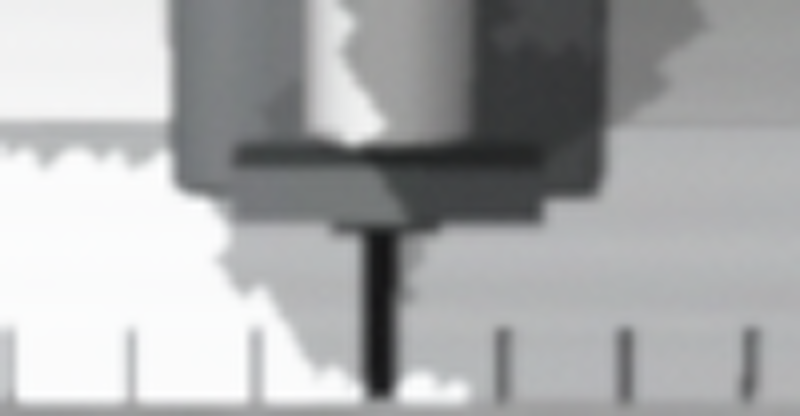

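Both pointers lie inside their 3 mm marks: pointer_f is at about 317.6 against its mark at 317.1, mirroring pointer_w, so each is about 0.3 mm off the middle. The finger is clear and touching nothing, so I'm handing in.

```bash
python3 -c "
from workcell import ctrl
print(ctrl.close_job())"
```

```text
the job is handed in; nothing more can be done
None
```

I rolled the wheel until both saddle pointers stood on their long gauge marks, each about 0.3 mm past the mark's middle by the wrist camera, then took the finger clear and handed the job in at about 22 s; I did not re-measure the jig or the other objects after the strokes.

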